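# Quarter-turn ball check of a yo-yo half

## Robot

A 6-joint arm with a two-finger parallel gripper is mounted at the origin on the work surface. World frame = base frame: x ahead of the robot, y to its left, z up, the work surface at z = 0. Lengths are in m, angles in rad, forces in N, time in s.
With the tool pointing down it reaches from about 0.375 to 0.925 m from the base axis. Payload 5.7 kg.
Tool frame: the origin (TCP) lies midway between the tips of the shut fingers; the grasp point (between the pads) lies ctrl.tcp_to_grasp behind it (ctrl.tcp_to_grasp is the distance from the TCP to the grasp point, in m); z points along the fingers, y is the line along which they close (so a half turn about z gives the same grasp; the last joint's range is limited). The gripper opens to 88 mm and grips with 3 to 60 N. Pads are 20 mm wide; open, the fingers measure 115 mm over their backs; the gripper's body (75 mm by 178 mm) begins 61 mm behind the grasp point.
Start: joints at [0.997, 0.359, 1.51, -0, 1.272, -0.115], TCP at [0.266, 0.538, 0.223] pointing down, gripper open.
Joint ranges: [-2.97, 2.97], [-1.01, 2.36], [0.21, 2.38], [-0.96, 4.11], [0.2, 2.71], [-2.98, 2.98]. Speed limits (rad/s): [2.39, 2.39, 3.14, 3.14, 3.14, 3.14].

## Interface

Orientations are given as a rotation vector (axis times angle).
In Python, from plant import ctrl, eyes, workorder gives the robot as it stands.
- The arm moves only by the shell command python3 -m pendant 'ROWS' [FORCE]. ROWS is JSON, a list of rows, each an object with "dp": the shift along the tool's x, y, z in units of 40 mm (1.0 is 40 mm), a list of three; "roll": the turn about the tool's z in units of 6 degrees (1.0 is 6 degrees); "gripper": the opening, from -1 (shut) to 1 (fully open), so that 0 is half open. A call has 1 to 12 rows; each row shifts and turns the commanded pose from where the row before left it, along the tool's axes as they then stand; what a row does not reach is not made up. A row lasts 1/10 s, in which the tool goes at most 50 mm and 8.59 degrees, less where a joint would pass 70% of its speed; a pose out of reach is approached as far as the arm can. A call with a number of a shift or a turn outside -1 to 1 is refused whole. A call with a gripper value outside its range is refused whole. The fingers move at their own pace and stop on an object; FORCE is the grip in N (left out, the last holds). Time passes only in rows, so rows that do not move let the fingers close. It gives the time, the measured TCP pose, the force, the opening and the grip force at its end, in the units of the state.
- ctrl.get_state(): the state, without advancing time (a new reading comes with each control period).
- eyes.get_image(name): name is "scene" or "top" or "wrist"; returns a dict with "frame" (420x560x3 uint8, red, green, blue), "camera_matrix" (3x3 intrinsics, pixels), "dist_coeffs" ([k1, k2, p1, p2, k3] as OpenCV has them; the pictures are not rectified), "R" (3x3) and "t" (3): a world point X has camera coordinates R X + t; the wrist camera has in their place "tool_from_camera" (4x4, takes a point from camera to tool coordinates, whose origin is the TCP and whose axes are the flange's). Camera axes: x right, y down, z forward; pixel columns grow to the right and rows downward; lengths in m; the calibration is good to about 2 mm. A picture is of the moment at which its call begins: read the wrist's pose just before it. There is no depth.
- workorder.close_job(): hands the job in; it is judged then, once.
The state is a dict: "time": time; "qpos": joint angles; "joint_velocities": joint speeds; "tau": joint torques, N m; "ee_pos": TCP position; "ee_rot": TCP orientation; "wrist_force": force on the tool from outside, world axes, zero at the start; "ft_torque": the same for the moment, N m; "width": finger opening in m; "grip_force": force on a finger pad.
Only numpy, scipy, OpenCV 4.12 (cv2) and the standard library are available. Lean on these libraries where they do the work, as an engineer would, in place of code of your own. Each camera call takes 0.05 s, during which the arm holds its last target. There are 200 camera calls.

## Task

On the bearing jig, raise the steel clamp finger fully by pressing the red bar of its lever down, then grip the gold yo-yo half by its two flat sides and lift it straight up about 8 cm off the green pad. In the air above the pad, turn it a quarter turn about the vertical so that its red-tipped tongue points to the side of the jig where the brass stud is, keeping it level all the while so that the white ball stays in the middle of the cup. Finish holding it there, still and level over the pad, with the clamp still raised and the hex key cup, spinning top and axle left undisturbed.

Things in the scene. Friction and masses are not known exactly. Their poses are not given: they have to be found in the camera images.
- seat (a point): Centre of the top of the jig's green pad (44 mm across, on a pedestal), 48 mm above the bench; the jig is fixed. Axes: x from the pad to the clamp head, y left of x, z up. Clamp head: two upright plates, 38 mm wide in y, 76 mm high, at x = 90 mm. Base 12 mm thick; its crossbar, 34 mm wide, reaches 108 mm to either side in y.
- dish_center (a point): Centre of the loose gold yo-yo half (cup 54 mm across, rim 18 mm high, about 130 g), on its axis 9.5 mm above its underside; starts on the pad. Grip its two flat upright sides: 44 mm long in x, 1 to 18 mm above the underside, 56 mm apart across y. x points along the tongue (at the start to the clamp head within 0.06 rad), z up. Inside: a cone of 8 degrees slope, 23 mm radius.
- tongue_tip (a point): Tip of the tongue of the yo-yo half's carrier, 52 mm from its axis and 8 mm above its underside; the tongue is 14 mm wide and 8 mm thick, its outer 12 mm red. At the start it lies under the clamp finger.
- ball_center (a point): Centre of the loose white ceramic ball, 16 mm across, about 17 g, in the middle of the gold cup; it rolls freely. At rest its centre is 15 mm above the underside of the yo-yo half.
- clamp (a joint): Angle of the clamp lever in rad: about 0 with the finger level, over the tongue (the yo-yo half cannot be lifted); 1.2 at its stop, finger fully raised. Stiff pivot: it stays where it is left; some 2 to 4 N down on the red bar turns it.
- clamp_bar (a point): Centre of the lever's red cross bar (14 mm thick, 28 mm long along the jig's y), 55 mm from the pivot. At joint 0 its arm rises from the pivot at 45 degrees away from the pad; pressed down, it swings out and down to 24 degrees below level at 1.2, raising the steel finger (54 mm long, 8 mm thick) on the pad's side of the pivot.
- clamp_pivot (a point): Pivot of the clamp lever, in the clamp head, 90 mm from the pad's axis along the jig's x and 66 mm above the bench; the hinge runs along the jig's y.
- stud_brass: Fixed brass stud, 18 mm across and 16 mm high, origin at its foot, 12 mm above the bench on the jig's crossbar, 94 mm from the pad's axis, on either the left or the right side of the jig (in its y). Marks the side to which the tongue must point at the end.
- stud_black: Fixed black stud of the same size at the other end of the crossbar.
- key_cup: Tin cup 72 mm across and 85 mm high with steel hex keys up to 130 mm high; loose bystander; origin at the centre of its foot.
- top: Orange plastic spinning top 58 mm across and 50 mm high, standing point up; loose bystander; origin under its centre.
- axle: Brass axle 64 mm long and 8 mm thick with two square collars of 14 mm, lying on the bench; loose bystander; origin under its middle, x along it.
Mind the look-alikes: they are no part of the job. What is shaped like the part that bears dish_center but blue or pink is not meant.

How it is judged:
On the way, in this order (a step that is already met when the one before it is completed fails the run):
1. clamp finger raised while the yo-yo half still sits on the pad (value of joint clamp above 1 rad and z of dish_center in the frame of seat below 0.02 m), for 0.2 s.
2. yo-yo half carried clear above the pad by the gripper (contact force between the fingers and dish above 1 N and contact force between dish and jig below 0.1 N and z of dish_center in the frame of seat above 0.055 m), for 0.2 s.
At the end, for the whole second after the job is handed in: Held by the gripper alone 45 to 150 mm above the pad, within 25 mm of its centre line, still, level within 0.08 rad, a quarter turn (within 0.2 rad) from the jig's x, tongue towards the brass stud, ball within 6 mm of the cup's centre, clamp above 1.0 rad (all of step 2 and value of joint clamp above 1 rad and z of dish_center in the frame of seat below 0.16 m and horizontal distance between dish_center and seat below 0.025 m and angle between the x axis of dish_center and the x axis of seat, either way round above 1.37 rad and horizontal distance between tongue_tip and stud_brass below 0.08 m and angle between dish_center's own z axis and vertical below 0.08 rad and horizontal distance between ball_center and dish_center below 0.006 m and distance between ball_center and dish_center below 0.011 m and linear speed of dish below 0.02 m/s and angular speed of dish below 0.15 rad/s); the arm keeps its last pose, push and grip.
It fails at once if the ball rolls out to the wall of the cup or leaves it (distance between ball_center and dish_center above 0.0155 m).
It fails at once if the yo-yo half is tipped (angle between dish_center's own z axis and vertical above 0.2 rad).
It fails at once if a bystander is disturbed (distance of any of key_cup, top, axle from where it was at the start of the episode above 0.02 m).
It also fails if it takes over 48 s, if anything falls off the work surface, if the arm or the gripper's body presses on something with over 40 N, if the wrist force passes 120 N, or if a joint passes its speed limit or range.

## Working session

There is one attempt and no reset: what is moved stays moved. The work goes in short steps, Python scripts to look and compute and a shell command to move; the robot and the scene stay as the last step left them, time stands still between calls to the robot, and variables do not carry over. Pictures are saved under pics/ and viewed, at most 10 in all, crops included, and the job is handed in when it is done.

```bash
ls; mkdir -p pics; python3 - <<'E'
from plant import ctrl,eyes
import cv2,json,numpy as np
s=ctrl.get_state();print(s, ctrl.tcp_to_grasp)
for n in("scene","top"):
    d=eyes.get_image(n);cv2.imwrite(f"pics/{n}0.png",d["frame"][:,:,::-1])
    print(n,d["camera_matrix"],d["dist_coeffs"],d["R"],d["t"])
E
```

```text
pics
{'time': 0.0, 'qpos': array([ 9.96943216e-01,  3.59478854e-01,  1.51142601e+00,  2.27984205e-05,
        1.27247047e+00, -1.15105974e-01]), 'joint_velocities': array([-0.00097199,  0.00049585, -0.00045003,  0.00169849, -0.00076506,
       -0.00015712]), 'tau': array([-3.91924450e-04, -5.15351129e+01, -2.70736653e+01,  6.70782267e-02,
        3.45587789e-02, -1.55717698e-04]), 'ee_pos': array([0.26532741, 0.53739074, 0.22182759]), 'ee_rot': array([-7.14164690e-01, -3.05870156e+00,  2.62364912e-03]), 'wrist_force': array([ 0.57065339,  0.46393206, -0.138501  ]), 'ft_torque': array([ 0.01405243, -0.01262624, -0.01487345]), 'grip_force': 0.0, 'width': 0.08784894955936315} 0.0187
scene [[455.82265912   0.         277.06229482]
 [  0.         455.82265912 203.0100851 ]
 [  0.           0.           1.        ]] [-0.09593178  0.          0.          0.          0.        ] [[-0.21989282  0.9755104  -0.00515734]
 [ 0.84422351  0.18764468 -0.50207185]
 [-0.48880856 -0.11475595 -0.86481053]] [ 0.13551646 -0.39419767  1.47897852]
top [[391.92981793   0.         282.13092328]
 [  0.         391.92981793 207.68086822]
 [  0.           0.           1.        ]] [-0.03597946  0.          0.          0.          0.        ] [[ 1.55214676e-02 -9.99879469e-01  3.62229098e-04]
 [-9.98631859e-01 -1.55201907e-02 -4.99352917e-02]
 [ 4.99348948e-02  4.13335495e-04 -9.98752389e-01]] [-0.00875961  0.52397817  0.92528749]
```

View pics/scene0.png

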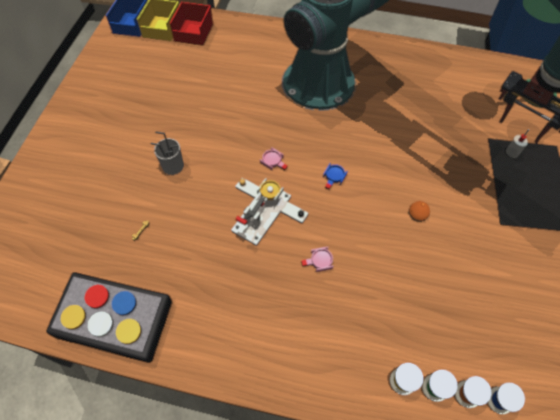

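View pics/top0.png

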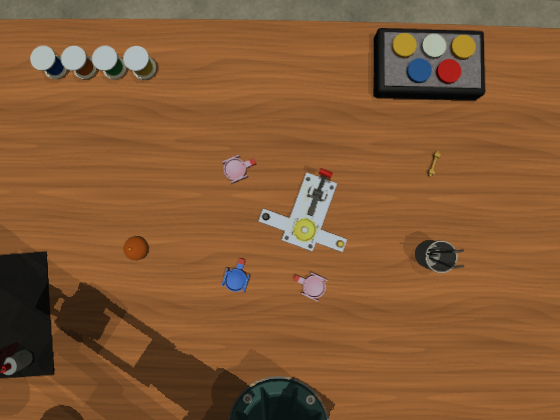

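The top view shows the gold half at about (304,230), the red bar at (325,174), the brass stud at (341,243) and the black stud at (265,216). Brass is therefore on the jig's −y side. Next I'll measure these.

```bash
cat > h.py <<'E'
import numpy as np,cv2
from plant import ctrl,eyes
from scipy.spatial.transform import Rotation as Ro
def cam(n):
    s=ctrl.get_state(); d=eyes.get_image(n)
    if n=="wrist":
        T=np.eye(4);T[:3,:3]=Ro.from_rotvec(s["ee_rot"]).as_matrix();T[:3,3]=s["ee_pos"]
        M=np.linalg.inv(T@np.array(d["tool_from_camera"]));d["R"]=M[:3,:3];d["t"]=M[:3,3]
    return d
def ray(d,p):
    u=cv2.undistortPoints(np.array([[p]],float),d["camera_matrix"],d["dist_coeffs"])[0,0]
    R=np.array(d["R"]);return -R.T@d["t"],R.T@np.r_[u,1]
def onz(d,p,z):
    c,r=ray(d,p);return c+r*(z-c[2])/r[2]
def proj(d,X):
    return cv2.projectPoints(np.array([X],float),cv2.Rodrigues(np.array(d["R"]))[0],np.array(d["t"]),d["camera_matrix"],d["dist_coeffs"])[0][0,0]
def tri(a,p,b,q):
    c,r=ray(a,p);e,f=ray(b,q);k=np.linalg.lstsq(np.c_[r,-f],e-c,rcond=None)[0]
    A=c+r*k[0];B=e+f*k[1];return (A+B)/2,np.linalg.norm(A-B)
def blobs(d,h0,h1,s,v,box,amin=15):
    m=cv2.inRange(cv2.cvtColor(d["frame"],cv2.COLOR_RGB2HSV),(h0,s,v),(h1,255,255))
    if h0==0: m|=cv2.inRange(cv2.cvtColor(d["frame"],cv2.COLOR_RGB2HSV),(172,s,v),(180,255,255))
    x0,y0,x1,y1=box;k=np.zeros_like(m);k[y0:y1,x0:x1]=m[y0:y1,x0:x1]
    n,_,st,c=cv2.connectedComponentsWithStats(k)
    return [(c[i].round(1).tolist(),st[i].tolist()) for i in range(1,n) if st[i][4]>=amin]
E
python3 - <<'E'
from h import *
t=cam("top");s=cam("scene")
bt=(250,160,360,260);bs=(225,170,312,250)
print("gold top",blobs(t,20,35,110,90,bt,8));print("gold sc",blobs(s,18,35,110,90,bs,8))
rt=blobs(t,0,8,130,80,bt,8);rs=blobs(s,0,8,130,80,bs,8);print("red",rt,rs)
print("dish",onz(t,blobs(t,20,35,110,90,bt,40)[0][0],.063),"bar z.105",onz(t,rt[0][0],.105))
B=onz(t,(341,243),.028);K=onz(t,(265,216),.028);print("brass",B,"black",K,np.linalg.norm(B-K),"mid",(B+K)/2)
for d,n in((t,"t"),(s,"s")):
    x0,y0,x1,y1=bt if n=="t" else bs
    cv2.imwrite(f"pics/crop_{n}.png",cv2.resize(d["frame"][y0:y1,x0:x1,::-1],None,fx=5,fy=5,interpolation=cv2.INTER_CUBIC))
E
python3 -c "
import cv2,numpy as np
a=cv2.imread('pics/crop_t.png');b=cv2.imread('pics/crop_s.png')
h=max(a.shape[0],b.shape[0]);c=np.zeros((h,a.shape[1]+b.shape[1],3),'uint8');c[:a.shape[0],:a.shape[1]]=a;c[:b.shape[0],a.shape[1]:]=b
cv2.imwrite('pics/crops.png',cv2.resize(c,None,fx=.8,fy=.8))"
```

```text
gold top [([304.3, 229.6], [293, 218, 24, 23, 365]), ([340.2, 243.8], [338, 242, 6, 5, 25])]
gold sc [([241.9, 181.5], [240, 180, 5, 4, 15]), ([269.6, 188.8], [260, 180, 21, 19, 243])]
red [([252.5, 162.0], [250, 160, 6, 6, 24]), ([325.4, 172.7], [319, 168, 14, 10, 80])] [([240.8, 219.5], [236, 216, 11, 8, 52])]
dish [ 0.47271968 -0.05152989  0.063     ] bar z.105 [0.61785809 0.06528152 0.105     ]
brass [ 0.44241984 -0.14014253  0.028     ] black [0.5030751  0.03938711 0.028     ] 0.18949921600635433 mid [ 0.47274747 -0.05037771  0.028     ]
```

View pics/crops.png

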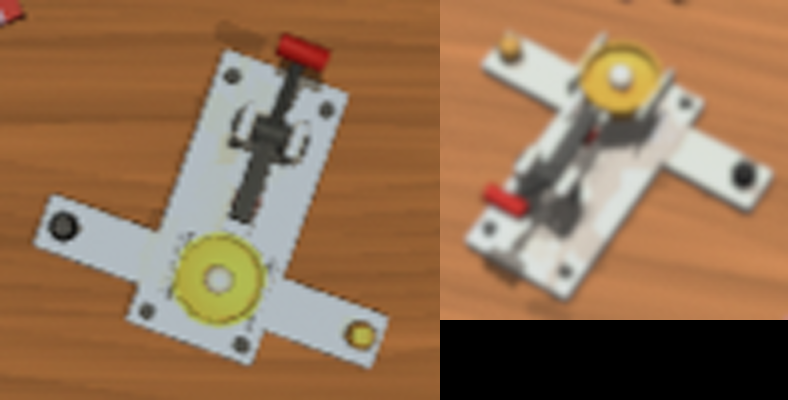

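The crops show the jig with the lever's red bar up, the finger over the tongue, and brass on the −y side. The jig's x axis is at about −0.326 rad. I'll triangulate the bar, then check it against the expected geometry.

```bash
python3 - <<'E'
from h import *
t=cam("top");s=cam("scene")
P,e=tri(t,(325.4,172.7),s,(240.8,219.5));print("bar",P,e)
D,e=tri(t,(304.3,229.6),s,(269.6,188.8));print("dish",D,e)
S=np.array([.4727,-.051]);a=np.arctan2(-.0607,.1795);jx=np.array([np.cos(a),np.sin(a)]);jy=np.array([-jx[1],jx[0]])
print("a",a,"bar in jig",(P[:2]-S)@jx,(P[:2]-S)@jy)
# bar and rear jig corner holes on top view crop for angle check
ex=S+.129*jx;print("expected bar",ex, proj(t,[*ex,.105]))
st=ctrl.get_state();g=ex-st["ee_pos"][:2];print("to bar jig",g@jx,g@jy)
E
python3 -m pendant '[{"dp":[0,0,0],"roll":-0.65,"gripper":-1},{"dp":[0,0,0],"roll":-0.65,"gripper":-1}]'
```

```text
bar [ 0.59715022 -0.09384715  0.10390887] 0.000667041859213522
dish [ 0.47278676 -0.05176009  0.06482784] 0.0006774569685363592
a -0.3260896459898094 bar in jig 0.13161767313709286 -0.0007226671194363419
expected bar [ 0.59490199 -0.09232401] [324.89762713 173.62407203]
to bar jig 0.5138016045537667 -0.49140440728883455
time: 0.5
ee_pos: [0.2656, 0.5379, 0.2225]
ee_rot: [-0.5, -3.101, 0.0]
wrist_force: [-0.6, -0.3, -0.1]
width: 0.0754
grip_force: 0.0
```

```bash
python3 -m pendant '[{"dp":[-0.8,-0.8,0],"roll":0,"gripper":-1},{"dp":[-0.85,-0.85,0],"roll":0,"gripper":-1},{"dp":[-0.85,-0.85,0],"roll":0,"gripper":-1},{"dp":[-0.85,-0.85,0],"roll":0,"gripper":-1},{"dp":[-0.85,-0.85,0],"roll":0,"gripper":-1},{"dp":[-0.85,-0.85,0],"roll":0,"gripper":-1},{"dp":[-0.85,-0.85,0],"roll":0,"gripper":-1},{"dp":[-0.85,-0.85,0],"roll":0,"gripper":-1},{"dp":[-0.85,-0.85,0],"roll":0,"gripper":-1},{"dp":[-0.85,-0.85,0],"roll":0,"gripper":-1},{"dp":[-0.85,-0.85,0],"roll":0,"gripper":-1},{"dp":[-0.85,-0.85,0],"roll":0,"gripper":-1}]'
python3 -m pendant '[{"dp":[-0.85,-0.85,0],"roll":0,"gripper":-1},{"dp":[-0.85,-0.85,0],"roll":0,"gripper":-1},{"dp":[-0.85,-0.4,0],"roll":0,"gripper":-1},{"dp":[-0.4,0,0],"roll":0,"gripper":-1},{"dp":[0,0,0],"roll":0,"gripper":-1},{"dp":[0,0,0],"roll":0,"gripper":-1}]'
cat > w.py <<'E'
from h import *
s=ctrl.get_state();S=np.array([.4727,-.0512]);a=-.326
jx=np.array([np.cos(a),np.sin(a)]);jy=np.array([-jx[1],jx[0]])
g=s["ee_pos"][:2]-S;R=Ro.from_rotvec(s["ee_rot"]).as_matrix()
print("tcp jig",(g@jx).round(4),(g@jy).round(4),s["ee_pos"][2].round(4),"yaw_y-jy",np.arctan2(R[1,1],R[0,1])-a-np.pi/2,"tilt",R[:2,2].round(4),"F",s["wrist_force"].round(1),"w",round(s["width"],4),round(s["grip_force"],1),s["time"])
E
python3 w.py
```

```text
time: 1.7
ee_pos: [0.5226, 0.0221, 0.2228]
ee_rot: [0.505, 3.1, 0.0]
wrist_force: [0.4, 0.3, 0.6]
width: 0.0004
grip_force: 0.0
time: 2.3
ee_pos: [0.6065, -0.0926, 0.2222]
ee_rot: [-0.504, -3.099, -0.0]
wrist_force: [-0.7, -0.7, -0.6]
width: 0.0002
grip_force: 0.0
tcp jig 0.14 0.0037 0.2222 yaw_y-jy 0.003305572449185723 tilt [-0.0016  0.0005] F [-0.7 -0.7 -0.6] w 0.0002 0.0 2.3
```

```bash
python3 -m pendant '[{"dp":[0.1,-0.1,0.8],"roll":0,"gripper":-1},{"dp":[0,0,0.8],"roll":0,"gripper":-1},{"dp":[0,0,0.6],"roll":0,"gripper":-1},{"dp":[0,0,0.3],"roll":0,"gripper":-1},{"dp":[0,0,0.15],"roll":0,"gripper":-1},{"dp":[-0.05,0,0.15],"roll":0,"gripper":-1},{"dp":[-0.05,0,0.15],"roll":0,"gripper":-1},{"dp":[-0.05,0,0.15],"roll":0,"gripper":-1}]'
python3 w.py
```

```text
time: 3.1
ee_pos: [0.6111, -0.0982, 0.1003]
ee_rot: [0.504, 3.094, -0.001]
wrist_force: [4.8, -0.8, 5.1]
width: 0.0006
grip_force: 2.3
tcp jig 0.1462 -0.0002 0.1003 yaw_y-jy 0.0033812490882061397 tilt [ 0.0063 -0.0018] F [ 4.8 -0.8  5.1] w 0.0006 2.3 3.1
```

```bash
python3 -m pendant '[{"dp":[0,0,0.15],"roll":0,"gripper":-1},{"dp":[0,0,0.15],"roll":0,"gripper":-1},{"dp":[0,0,0.15],"roll":0,"gripper":-1},{"dp":[0,0,0.15],"roll":0,"gripper":-1},{"dp":[0,0,0.15],"roll":0,"gripper":-1},{"dp":[0,0,0.15],"roll":0,"gripper":-1},{"dp":[0,0,0.1],"roll":0,"gripper":-1}]'
python3 w.py
```

```text
time: 3.8
ee_pos: [0.6066, -0.097, 0.0576]
ee_rot: [-0.504, -3.098, -0.0]
wrist_force: [-0.8, -0.2, 2.1]
width: 0.0003
grip_force: 0.7
tcp jig 0.1416 -0.0005 0.0576 yaw_y-jy 0.0033305980927875733 tilt [-0.0026  0.0006] F [-0.8 -0.2  2.1] w 0.0003 0.7 3.8
```

```bash
python3 -m pendant '[{"dp":[0,0,0.1],"roll":0,"gripper":-1},{"dp":[0,0,0.06],"roll":0,"gripper":-1},{"dp":[0,0,0],"roll":0,"gripper":-1}]'
python3 w.py
```

```text
time: 4.1
ee_pos: [0.6075, -0.0973, 0.0518]
ee_rot: [-0.504, -3.1, 0.0]
wrist_force: [0.5, 0.0, -0.4]
width: 0.0001
grip_force: 0.0
tcp jig 0.1425 -0.0005 0.0518 yaw_y-jy 0.003373985977628058 tilt [-0.0009  0.0001] F [ 0.5  0.  -0.4] w 0.0001 0.0 4.1
```

```bash
python3 -m pendant '[{"dp":[0,0,0.05],"roll":0,"gripper":-1},{"dp":[0,0,0.05],"roll":0,"gripper":-1},{"dp":[0,0,0],"roll":0,"gripper":-1},{"dp":[0,0,0],"roll":0,"gripper":-1}]'
python3 w.py
```

```text
time: 4.5
ee_pos: [0.6081, -0.0974, 0.0503]
ee_rot: [0.504, 3.1, -0.0]
wrist_force: [-5.7, 0.9, 16.5]
width: 0.0005
grip_force: 7.7
tcp jig 0.1431 -0.0004 0.0503 yaw_y-jy 0.003458754993465263 tilt [ 0.0008 -0.0004] F [-5.7  0.9 16.5] w 0.0005 7.7 4.5
```

```bash
python3 -m pendant '[{"dp":[0,0,-0.3],"roll":0,"gripper":-1},{"dp":[0,0,-0.8],"roll":0,"gripper":-1},{"dp":[0,0,-1],"roll":0,"gripper":-1},{"dp":[0,0,-1],"roll":0,"gripper":1},{"dp":[0,0,-1],"roll":0,"gripper":1},{"dp":[0.6,0,-0.3],"roll":0,"gripper":1},{"dp":[1,0,0],"roll":0,"gripper":1},{"dp":[1,0,0],"roll":0,"gripper":1},{"dp":[0.7,0,0],"roll":0,"gripper":1},{"dp":[0.28,0,0],"roll":0,"gripper":1},{"dp":[0,0,0],"roll":0,"gripper":1},{"dp":[0,0,0],"roll":0,"gripper":1}]'
python3 w.py; python3 - <<'E'
from h import *
d=cam("wrist");cv2.imwrite("pics/w1.png",d["frame"][:,:,::-1])
print(blobs(d,18,35,100,80,(0,0,560,420),100))
E
```

```text
time: 5.7
ee_pos: [0.4739, -0.0525, 0.2248]
ee_rot: [0.504, 3.098, -0.001]
wrist_force: [0.6, 0.2, 0.3]
width: 0.0689
grip_force: 0.0
tcp jig 0.0015 -0.0009 0.2248 yaw_y-jy 0.0033007325985483504 tilt [ 0.0023 -0.0008] F [0.6 0.2 0.3] w 0.0689 0.0 5.7
[]
```

View pics/w1.png

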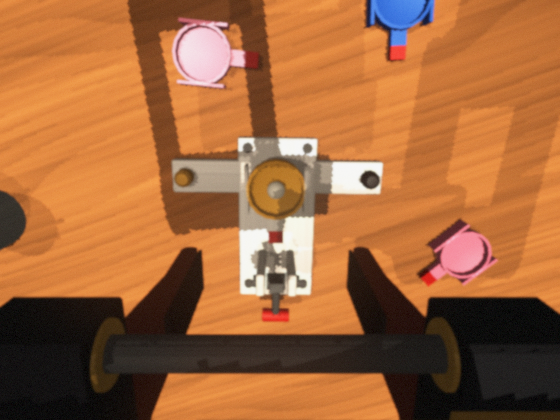

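The wrist view shows the finger raised, the gold half at about (276,188), its red tongue tip at (276,237), and the studs at (184,178) and (371,180). I'll refine the centre and yaw from this view.

```bash
python3 - <<'E'
from h import *
d=cam("wrist");S=np.array([.4727,-.0512]);a=-.326
jx=np.array([np.cos(a),np.sin(a)]);jy=np.array([-jx[1],jx[0]])
f=lambda P:((P[:2]-S)@jx,(P[:2]-S)@jy)
print("gold",g:=blobs(d,8,25,120,50,(240,150,315,225),100));print("red",r:=blobs(d,0,8,130,50,(255,225,300,250),20))
hsv=cv2.cvtColor(d["frame"],cv2.COLOR_RGB2HSV)[150:225,240:315]
m=cv2.inRange(hsv,(8,120,50),(25,255,255));c=max(cv2.findContours(m,0,1)[0],key=cv2.contourArea)
(u,v),rad=cv2.minEnclosingCircle(c);e=cv2.fitEllipse(cv2.convexHull(c));print(u+240,v+150,rad,e)
print("circle",f(onz(d,(u+240,v+150),.066)),"ell",f(onz(d,(e[0][0]+240,e[0][1]+150),.066)))
for b in r: print("red",f(onz(d,b[0],.06)))
print("ball",f(onz(d,(276.5,189),.063)))
B=onz(d,(184,178),.028);K=onz(d,(371,180),.028);print("studs",f(B),f(K))
for y in(.028,-.028): print(proj(d,[*(S+jy*y),.066]))
k=d["frame"][140:260,216:336,::-1];cv2.imwrite("pics/w1c.png",cv2.resize(k,None,fx=5,fy=5,interpolation=cv2.INTER_CUBIC))
E
```

```text
gold [([275.4, 188.6], [246, 158, 59, 62, 2614])]
red [([275.3, 236.6], [269, 232, 13, 11, 123])]
275.6274528503418 188.68627548217773 30.717056274414062 ((35.53791809082031, 38.777015686035156), (59.68681335449219, 60.98643493652344), 9.937355995178223)
circle (np.float64(-0.0009676637438082613), np.float64(1.395312898377005e-05)) ell (np.float64(-0.0008847140312383741), np.float64(-6.533710093820522e-05))
red (np.float64(0.04662960445569064), np.float64(-0.00010216346054653476))
ball (np.float64(1.615457413735216e-05), np.float64(0.0008067122330776049))
studs (np.float64(-0.0026373718541229845), np.float64(-0.09025376634354226)) (np.float64(-0.0012189060000838713), np.float64(0.09425091808975823))
[307.07547677 189.84503278]
[244.13605684 189.64870719]
```

View pics/w1c.png

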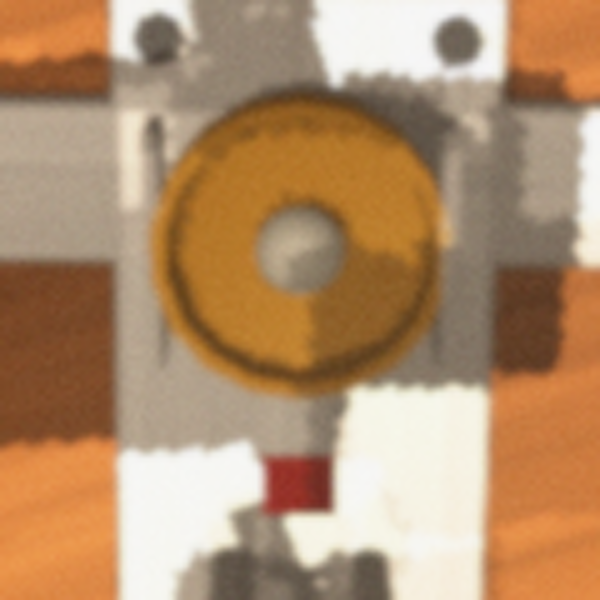

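The crop shows the yo-yo half centred and aligned with the jig to within about 1 mm, with its side plates at crop x≈158 and 440 and the ball in the middle. Descending in stages.

```bash
python3 -m pendant '[{"dp":[0.05,0.02,0],"roll":0,"gripper":1},{"dp":[0,0,0.5],"roll":0,"gripper":1},{"dp":[0,0,0.8],"roll":0,"gripper":1},{"dp":[0,0,0.8],"roll":0,"gripper":1},{"dp":[0,0,0.7],"roll":0,"gripper":1},{"dp":[0,0,0.4],"roll":0,"gripper":1},{"dp":[0,0,0.2],"roll":0,"gripper":1},{"dp":[0,0,0],"roll":0,"gripper":1}]'
python3 w.py
```

```text
time: 6.6
ee_pos: [0.4702, -0.0505, 0.0873]
ee_rot: [-0.505, -3.099, -0.0]
wrist_force: [0.2, 0.6, 0.2]
width: 0.0882
grip_force: 0.0
tcp jig -0.0026 -0.0002 0.0873 yaw_y-jy 0.003204528542416263 tilt [-0.0021  0.0004] F [0.2 0.6 0.2] w 0.0882 0.0 6.6
```

```bash
python3 -m pendant '[{"dp":[-0.04,0,0.4],"roll":0,"gripper":1},{"dp":[0,0,0.4],"roll":0,"gripper":1},{"dp":[0,0,0.3],"roll":0,"gripper":1},{"dp":[0,0,0.1],"roll":0,"gripper":1},{"dp":[0,0,0],"roll":0,"gripper":1},{"dp":[0,0,0],"roll":0,"gripper":1}]'
python3 w.py
```

```text
time: 7.2
ee_pos: [0.4728, -0.0513, 0.041]
ee_rot: [0.504, 3.099, -0.0]
wrist_force: [0.6, 0.9, 0.4]
width: 0.0879
grip_force: 0.0
tcp jig 0.0001 -0.0001 0.041 yaw_y-jy 0.0033641620048212584 tilt [ 0.0013 -0.0005] F [0.6 0.9 0.4] w 0.0879 0.0 7.2
```

```bash
python3 -m pendant '[{"dp":[0,0,0.05],"roll":0,"gripper":0.6},{"dp":[0,0,0],"roll":0,"gripper":0.4},{"dp":[0,0,0],"roll":0,"gripper":0.36},{"dp":[0,0,0],"roll":0,"gripper":0.34},{"dp":[0,0,0],"roll":0,"gripper":0.32},{"dp":[0,0,0],"roll":0,"gripper":0.3},{"dp":[0,0,0],"roll":0,"gripper":0.28},{"dp":[0,0,0],"roll":0,"gripper":0.26},{"dp":[0,0,0],"roll":0,"gripper":0.24},{"dp":[0,0,0],"roll":0,"gripper":0.2}]' 6
python3 w.py
```

```text
time: 8.2
ee_pos: [0.472, -0.0511, 0.0383]
ee_rot: [-0.505, -3.101, 0.0]
wrist_force: [0.0, -0.2, 1.2]
width: 0.0561
grip_force: 6.0
tcp jig -0.0007 -0.0001 0.0383 yaw_y-jy 0.003375645256847637 tilt [-0.     -0.0001] F [ 0.  -0.2  1.2] w 0.0561 6.0 8.2
```

Gripped at 56.1 mm. I'll raise the force and lift gently, just a little at first.

```bash
python3 -m pendant '[{"dp":[0,0,0],"roll":0,"gripper":-0.5},{"dp":[0,0,0],"roll":0,"gripper":-0.5},{"dp":[0,0,0],"roll":0,"gripper":-0.5}]' 20
python3 -m pendant '[{"dp":[0,0,-0.02],"roll":0,"gripper":-0.5},{"dp":[0,0,-0.05],"roll":0,"gripper":-0.5},{"dp":[0,0,-0.08],"roll":0,"gripper":-0.5},{"dp":[0,0,-0.1],"roll":0,"gripper":-0.5},{"dp":[0,0,-0.12],"roll":0,"gripper":-0.5},{"dp":[0,0,-0.12],"roll":0,"gripper":-0.5},{"dp":[0,0,-0.12],"roll":0,"gripper":-0.5},{"dp":[0,0,-0.1],"roll":0,"gripper":-0.5},{"dp":[0,0,-0.06],"roll":0,"gripper":-0.5},{"dp":[0,0,-0.03],"roll":0,"gripper":-0.5},{"dp":[0,0,0],"roll":0,"gripper":-0.5},{"dp":[0,0,0],"roll":0,"gripper":-0.5}]'
python3 w.py; python3 - <<'E'
from h import *
d=cam("wrist");cv2.imwrite("pics/w2.png",d["frame"][:,:,::-1])
E
```

```text
time: 8.5
ee_pos: [0.472, -0.0511, 0.0382]
ee_rot: [-0.505, -3.101, 0.0]
wrist_force: [-0.2, -0.5, -0.1]
width: 0.0559
grip_force: 20.0
time: 9.7
ee_pos: [0.4719, -0.0511, 0.0702]
ee_rot: [-0.505, -3.101, 0.0]
wrist_force: [0.2, 0.2, -1.1]
width: 0.0557
grip_force: 20.0
tcp jig -0.0008 -0.0001 0.0702 yaw_y-jy 0.0033673389460937564 tilt [-0.0003 -0.0001] F [ 0.2  0.2 -1.1] w 0.0557 20.0 9.7
```

View pics/w2.png

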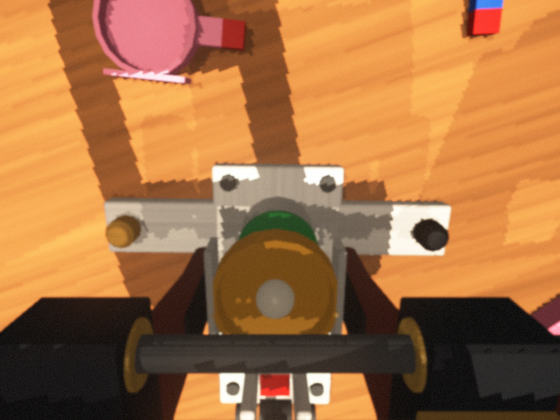

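The yo-yo half is off the green pad with the ball in the middle at about (275,298). Next is the rest of the lift, then the turn: positive roll is clockwise from above, which is towards brass.

```bash
python3 -m pendant '[{"dp":[0,0,-0.03],"roll":0,"gripper":-0.5},{"dp":[0,0,-0.07],"roll":0,"gripper":-0.5},{"dp":[0,0,-0.12],"roll":0,"gripper":-0.5},{"dp":[0,0,-0.16],"roll":0,"gripper":-0.5},{"dp":[0,0,-0.18],"roll":0,"gripper":-0.5},{"dp":[0,0,-0.18],"roll":0,"gripper":-0.5},{"dp":[0,0,-0.18],"roll":0,"gripper":-0.5},{"dp":[0,0,-0.14],"roll":0,"gripper":-0.5},{"dp":[0,0,-0.1],"roll":0,"gripper":-0.5},{"dp":[0,0,-0.05],"roll":0,"gripper":-0.5},{"dp":[0,0,-0.02],"roll":0,"gripper":-0.5},{"dp":[0,0,0],"roll":0,"gripper":-0.5}]'
python3 -m pendant '[{"dp":[0,0,0],"roll":0,"gripper":-0.5},{"dp":[0,0,0],"roll":0.1,"gripper":-0.5},{"dp":[0,0,0],"roll":0.2,"gripper":-0.5},{"dp":[0,0,0],"roll":0.3,"gripper":-0.5},{"dp":[0,0,0],"roll":0.4,"gripper":-0.5},{"dp":[0,0,0],"roll":0.4,"gripper":-0.5},{"dp":[0,0,0],"roll":0.4,"gripper":-0.5},{"dp":[0,0,0],"roll":0.4,"gripper":-0.5},{"dp":[0,0,0],"roll":0.4,"gripper":-0.5},{"dp":[0,0,0],"roll":0.4,"gripper":-0.5},{"dp":[0,0,0],"roll":0.4,"gripper":-0.5},{"dp":[0,0,0],"roll":0.4,"gripper":-0.5}]'
python3 w.py
```

```text
time: 10.95
ee_pos: [0.4719, -0.0511, 0.1194]
ee_rot: [-0.505, -3.101, 0.0]
wrist_force: [0.1, -0.2, -2.1]
width: 0.0559
grip_force: 20.0
time: 12.15
ee_pos: [0.4719, -0.0511, 0.1194]
ee_rot: [-1.112, -2.938, 0.0]
wrist_force: [0.8, -0.3, -1.5]
width: 0.0557
grip_force: 20.0
tcp jig -0.0007 -0.0001 0.1194 yaw_y-jy -0.39736816531033803 tilt [-0.0002 -0.0001] F [ 0.8 -0.3 -1.5] w 0.0557 20.0 12.15
```

```bash
python3 -m pendant '[{"dp":[0,0,0],"roll":0.4,"gripper":-0.5},{"dp":[0,0,0],"roll":0.4,"gripper":-0.5},{"dp":[0,0,0],"roll":0.4,"gripper":-0.5},{"dp":[0,0,0],"roll":0.4,"gripper":-0.5},{"dp":[0,0,0],"roll":0.4,"gripper":-0.5},{"dp":[0,0,0],"roll":0.4,"gripper":-0.5},{"dp":[0,0,0],"roll":0.4,"gripper":-0.5},{"dp":[0,0,0],"roll":0.4,"gripper":-0.5},{"dp":[0,0,0],"roll":0.4,"gripper":-0.5},{"dp":[0,0,0],"roll":0.4,"gripper":-0.5},{"dp":[0,0,0],"roll":0.4,"gripper":-0.5},{"dp":[0,0,0],"roll":0.4,"gripper":-0.5}]'
python3 -m pendant '[{"dp":[0,0,0],"roll":0.4,"gripper":-0.5},{"dp":[0,0,0],"roll":0.4,"gripper":-0.5},{"dp":[0,0,0],"roll":0.4,"gripper":-0.5},{"dp":[0,0,0],"roll":0.4,"gripper":-0.5},{"dp":[0,0,0],"roll":0.4,"gripper":-0.5},{"dp":[0,0,0],"roll":0.4,"gripper":-0.5},{"dp":[0,0,0],"roll":0.4,"gripper":-0.5},{"dp":[0,0,0],"roll":0.4,"gripper":-0.5},{"dp":[0,0,0],"roll":0.4,"gripper":-0.5},{"dp":[0,0,0],"roll":0.4,"gripper":-0.5},{"dp":[0,0,0],"roll":0.4,"gripper":-0.5},{"dp":[0,0,0],"roll":0.4,"gripper":-0.5}]'
python3 -m pendant '[{"dp":[0,0,0],"roll":0.4,"gripper":-0.5},{"dp":[0,0,0],"roll":0.4,"gripper":-0.5},{"dp":[0,0,0],"roll":0.3,"gripper":-0.5},{"dp":[0,0,0],"roll":0.2,"gripper":-0.5},{"dp":[0,0,0],"roll":0.15,"gripper":-0.5},{"dp":[0,0,0],"roll":0.1,"gripper":-0.5},{"dp":[0,0,0],"roll":0.05,"gripper":-0.5},{"dp":[0,0,0],"roll":0,"gripper":-0.5},{"dp":[0,0,0],"roll":0,"gripper":-0.5},{"dp":[0,0,0],"roll":0,"gripper":-0.5},{"dp":[0,0,0],"roll":0,"gripper":-0.5},{"dp":[0,0,0],"roll":0,"gripper":-0.5}]'
python3 w.py; python3 - <<'E'
from h import *
d=cam("wrist");t=cam("top");k=cv2.resize(t["frame"][150:270,240:360],(400,400),interpolation=cv2.INTER_CUBIC)
cv2.imwrite("pics/f.png",np.hstack([cv2.resize(d["frame"],(400,300)),k[:300]])[:,:,::-1])
E
```

```text
time: 13.35
ee_pos: [0.4719, -0.0511, 0.1194]
ee_rot: [-1.807, -2.569, 0.0]
wrist_force: [0.2, -0.3, -1.2]
width: 0.0557
grip_force: 20.0
time: 14.55
ee_pos: [0.4719, -0.0511, 0.1194]
ee_rot: [-2.39, -2.039, 0.0]
wrist_force: [0.2, -0.2, -1.0]
width: 0.0558
grip_force: 20.0
time: 15.75
ee_pos: [0.472, -0.0511, 0.1195]
ee_rot: [2.549, 1.836, -0.0]
wrist_force: [-0.0, 0.3, -1.9]
width: 0.0562
grip_force: 20.0
tcp jig -0.0007 -0.0001 0.1195 yaw_y-jy -1.5674175359824682 tilt [-0.     -0.0001] F [-0.   0.3 -1.9] w 0.0562 20.0 15.75
```

View pics/f.png

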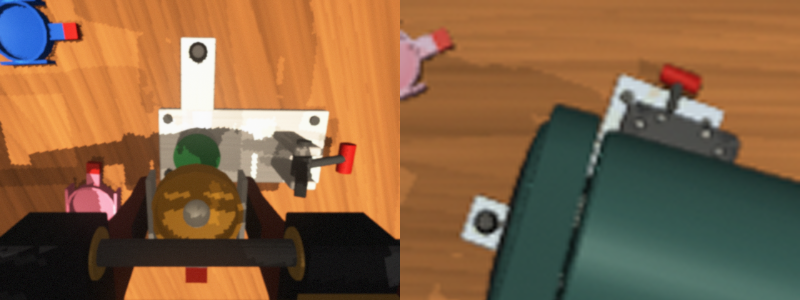

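The wrist picture shows the tongue pointing away from the black stud, towards brass, with the clamp raised and the ball near mid-cup. I'll check the ball's offset with numbers.

```bash
python3 - <<'E'
from h import *
d=cam("wrist");p=ctrl.get_state()["ee_pos"];u=.1195-.0383+.048  # underside z
hsv=cv2.cvtColor(d["frame"],cv2.COLOR_RGB2HSV)
g=cv2.inRange(hsv[230:330,205:350],(8,120,50),(28,255,255));c=max(cv2.findContours(g,0,1)[0],key=cv2.contourArea)
h=cv2.convexHull(c)[:,0]+[205,230];print("hull bbox",h.min(0),h.max(0))
w=cv2.inRange(hsv[265:330,245:305],(0,0,60),(180,95,255));n,_,st,cc=cv2.connectedComponentsWithStats(w)
for i in range(1,n):
    if st[i][4]>150: q=cc[i]+[245,265];X=onz(d,q,u+.015);print("ball",q,st[i],(X-p)[:2]*1000)
print("expected ball px",proj(d,[p[0],p[1],u+.015]),"rim pts",[proj(d,[p[0]+.027*np.cos(t),p[1]+.027*np.sin(t),u+.018]).round(0).tolist() for t in np.arange(0,6.28,.785)-.326])
E
```

```text
hull bbox [205 230] [337 329]
ball [274.72718721 298.40169332] [  12   15   36   38 1063] [-1.19213777 -1.59921112]
expected ball px [276.22788368 294.32564499] rim pts [[342.0, 298.0], [325.0, 255.0], [277.0, 236.0], [228.0, 254.0], [210.0, 298.0], [231.0, 338.0], [276.0, 354.0], [321.0, 339.0]]
```

The ball is about 2 mm from the axis against a 6 mm limit, and the part is level, still and held. Handing in.

```bash
python3 -c "
from plant import workorder
print(workorder.close_job())"
```

```text
the job is handed in; nothing more can be done
None
```

I handed the job in at about 16 s with the clamp raised and the gold yo-yo half held level about 8 cm above the pad, tongue towards the brass stud and the ball about 2 mm from the gripper's axis by my last measurement; no verdict came back.

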